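Show the label of the green slate sample

ROBOT

A 6-joint arm with a two-finger parallel gripper is mounted at the origin on the work surface. World frame = base frame: x ahead of the robot, y to its left, z up, the work surface at z = 0. Lengths are in mm, angles in rad, forces in N, time in s.
With the tool pointing down it reaches from about 400 to 925 mm from the base axis. Payload 12.5 kg.
Tool frame: the origin (TCP) lies midway between the tips of the shut fingers; the grasp point (between the pads) lies 19 mm behind it (env.pinch_z is the z of the grasp point in the tool frame, in mm); z points along the fingers, y is the line along which they close (so a half turn about z gives the same grasp; the last joint's range is limited). The gripper opens to 95 mm and grips with 3 to 60 N. Pads are 20 mm wide; open, the fingers measure 119 mm over their backs; the gripper's body (75 mm by 180 mm) begins 59 mm behind the grasp point.
Start: joints at [1.125, 0.491, 1.559, -0, 1.092, -0.106], TCP at [208.296, 589.287, 214.661] pointing down, gripper open.
Joint ranges: [-3.1, 3.1], [-0.84, 2.19], [0.05, 2.79], [-1.13, 4.28], [0.06, 2.93], [-2.69, 2.69]. Speed limits (rad/s): [2.22, 2.22, 2.79, 3.14, 3.14, 3.14].

INTERFACE

Orientations are given as [roll, pitch, yaw] about the fixed x, y, z axes, in that order (R = Rz(yaw) Ry(pitch) Rx(roll)).
In Python, from cell import env, eyes gives the robot as it stands.
- The arm moves only by the shell command python3 -m inch 'ROWS'. ROWS is JSON, a list of rows, each a list of 3 entries, a list of its own where there are three numbers: the shift along the tool's x, y, z in units of 60 mm (1.0 is 60 mm), then the turn about the tool's z in units of 5 degrees (1.0 is 5 degrees), then the closure, from -1 (fully open) to 1 (shut). In form: [[[tx, ty, tz], turn, claw], ...]. A call has exactly 10 rows; each row shifts and turns the commanded pose from where the row before left it, along the tool's axes as they then stand; what a row does not reach is not made up. A row lasts 1/8 s, in which the tool goes at most 62.5 mm and 10.7 degrees, less where a joint would pass 70% of its speed; a pose out of reach is approached as far as the arm can. A call is refused whole if a number of a shift passes 1 or a number of a turn 1, either way. A call with a gripper value outside its range is refused whole. The fingers move at their own pace and stop on an object; the grip force is fixed at half the most. Time passes only in rows, so rows that do not move let the fingers close, or fill a call up. It gives the time, the measured TCP pose, the force, the opening and the grip force at its end, in the units of the state.
- env.state(): the state, without advancing time (a new reading comes with each control period).
- eyes.read_camera(name): name is "scene" or "top"; returns a dict with "pixels" (420x560x3 uint8, red, green, blue), "fx", "fy", "cx", "cy" (pixels), "distortion" ([k1, k2, p1, p2, k3] as OpenCV has them; the pictures are not rectified), "extrinsics" (4x4, takes a point from world to camera coordinates). Camera axes: x right, y down, z forward; pixel columns grow to the right and rows downward; lengths in mm; the calibration is good to about 2 mm. A picture is of the moment at which its call begins. There is no depth.
- env.job_done(): hands the job in; it is judged then, once.
Trained networks look in a picture, given as the dict that the camera call returned (one of the last four; its "shot" number tells which), for a name from the list of things; names that differ only in an ending like _2 or _b are one class to them, and where a whole thing is asked for, a point or a joint stands for the part that bears it (a point fixed in the world has none). Each returns a list of dicts, best first, with "score" (0 to 1); they miss things now and then, are a little off and sometimes report something else, mostly with a low value. They report only what shows in the picture. A call takes as long as a camera call.
- eyes.boxes_of(name, picture): "centre" ([row, column] in pixels, amid what is visible of it).
- eyes.cut_out(name, picture): "mask" (420x560 bool, what is visible of it) and "centre" ([row, column] in pixels, amid what is visible of it).
- eyes.spot_point(name, picture): "centre" ([row, column] in pixels: a listed point, or the origin of a listed thing).
The state is a dict: "t": time; "joints": joint angles; "qvel": joint speeds; "tau": joint torques, N m; "eef_pos": TCP position; "tcp_rot": TCP orientation; "ft_force": force on the tool from outside, world axes, zero at the start; "moment": the same for the moment, N m; "opening": opening from 0.0 (shut) to 1.0 (fully open); "grip_force": force on a finger pad.
Only numpy, scipy, OpenCV 4.12 (cv2) and the standard library are available. Lean on these libraries where they do the work, as an engineer would, in place of code of your own. Each camera call takes 0.05 s, during which the arm holds its last target. There are 200 camera calls.

TASK

The carver, looking down over the bench, wants to read the label of the green slate sample, which stands on its edge in the wooden rack; its label is on one face only, on the frosted end that the small corner notch marks (with the notch at your upper right, you are looking at the label). Draw the green tablet out of the rack by its plain end, keeping your fingers off the frosted end, and tip it back so that the labelled face looks up, at least halfway from upright to flat, with the label held over the black rubber carving pad a hand's breadth or more above it. Finish while still holding it there, steady and touching nothing else; leave the other two tablets, the mallet and the blower where they are.

Things in the scene. Friction and masses are not known exactly. Their poses are not given: they have to be found in the camera images.
- tablet_green: The sample to show: green slate, 140 mm long, 70 high, 12 thick, about 0.35 kg, standing on a long edge in any one of the rack's grooves. Origin: middle of that lower edge; x along the length to the PLAIN end, y through the thickness, out of the LABELLED face, z up the height. Plain end: x -25 to +70 mm. Frosted end, not to be touched on either face: x -70 to -25 mm.
- green_label (a point): Middle of the label: at x -47.5, y +6, z 30 mm in the green tablet's frame, axes as the tablet's. Only the +y face of the frosted end has the pale frosted field (45 mm wide) with its blue-edged paper label; its back is plain green stone.
- green_notch (a point): Middle of the square notch, 15 x 15 mm, sawn (pale cut faces) right through the upper corner of the green tablet's frosted end (x -70 to -55, z 55 to 70 mm; this point: x -62.5, y 0, z 62.5 mm in its frame). Seen at upper right, the labelled face is towards you; at upper left, its back.
- rack: Fixed hardwood rack, 110 mm (x) by 190 mm (y), 30 mm high, at any yaw; origin: centre of its underside. Three open-ended grooves along x at y -60, 0, +60 mm, 14.5 mm wide, floors 10 mm above the bench: a tablet's top edge is 80 mm above the bench, 50 mm of it clear of the groove; neighbouring tablets are 48 mm apart, face to face. A tablet lifts straight up; nothing locks it.
- pad: Fixed black rubber carving pad, flat on the bench, 160 mm (x) by 220 mm (y), 6 mm thick. Origin: centre of its underside.
- tablet_red: Bystander: dark red tablet of the same shape and frame (orange-edged label), in another groove of the rack.
- tablet_black: Bystander: black tablet of the same shape and frame (yellow-edged label), in another groove of the rack.
- mallet: Bystander: black wooden beater lying on the bench, head 200 x 42 x 42 mm, round handle 26 mm thick and 120 mm long towards -x; origin under it, 160 mm from the handle's end.
- blower: Bystander: blue rubber dust blower standing upright on the bench, 62 mm across, 115 mm high. Origin: centre of its underside.

How it is judged:
By the outcome, as a careful person would: the job done as asked, in the order asked, and still so for the second after the job is handed in, while the arm keeps its last pose, push and grip.
It also fails if it takes over 32 s, if anything falls off the work surface, if the arm or the gripper's body presses on something with over 40 N, if the wrist force passes 120 N, or if a joint passes its speed limit or range.

## Working session

There is one attempt and no reset: what is moved stays moved. The work goes in short steps, Python scripts to look and compute and a shell command to move; the robot and the scene stay as the last step left them, time stands still between calls to the robot, and variables do not carry over. Pictures are saved under pics/ and viewed, at most 10 in all, crops included, and the job is handed in when it is done.

```bash
mkdir -p pics
cat > h.py <<'E'
import numpy as np, cv2
from cell import env, eyes
def ray(p,rc):
    K=np.array([[p['fx'],0,p['cx']],[0,p['fy'],p['cy']],[0,0,1.]]);D=np.array(p['distortion'],float)
    u=cv2.undistortPoints(np.array([[[rc[1],rc[0]]]],float),K,D)[0,0]
    E=np.array(p['extrinsics']);R,t=E[:3,:3],E[:3,3]
    return -R.T@t, R.T@np.array([u[0],u[1],1.])
def at(p,rc,z):
    c,d=ray(p,rc); return c+d*(z-c[2])/d[2]
def proj(p,X):
    K=np.array([[p['fx'],0,p['cx']],[0,p['fy'],p['cy']],[0,0,1.]]);E=np.array(p['extrinsics'])
    q=cv2.projectPoints(np.atleast_2d(np.array(X,float)),cv2.Rodrigues(E[:3,:3])[0],E[:3,3],K,np.array(p['distortion'],float))[0][:,0]
    return q[:,::-1]
def save(p,n): cv2.imwrite(f'pics/{n}.png',p['pixels'][:,:,::-1])
E
python3 - <<'E'
from h import *
np.set_printoptions(precision=1,suppress=True)
Z=dict(tablet_green=10,green_label=40,green_notch=72.5,rack=0,pad=0,tablet_red=10,tablet_black=10,mallet=0,blower=0)
for cam in('top','scene'):
    p=eyes.read_camera(cam);save(p,cam+'0');c,_=ray(p,(210,280));print(cam,c)
    for n,z in Z.items():
        for r in eyes.spot_point(n,p)[:2]: print(n,round(r['score'],2),np.array(r['centre']),at(p,r['centre'],z))
print(env.state(),env.pinch_z)
E
```

```text
top [424.8 -24.7 706. ]
tablet_green 0.92 [215.6 424.5] [ 563.3 -310.8   10. ]
green_label 0.85 [226.4 449. ] [ 535.3 -340.2   40. ]
green_notch 0.98 [226.  469.7] [ 528.3 -361.4   72.5]
rack 0.7 [235.5 401.5] [ 530.7 -265.9    0. ]
pad 0.95 [237.4 140. ] [555.2 212.7   0. ]
tablet_red 0.9 [234.4 402.2] [ 531.2 -264.    10. ]
tablet_black 0.9 [259.8 380.5] [ 488.1 -218.7   10. ]
mallet 0.6 [116.5 294.7] [778.8 -86.7   0. ]
mallet 0.37 [327.5 260.8] [385.1  -0.    0. ]
blower 0.63 [326.2 260.4] [387.3   0.5   0. ]
blower 0.34 [233.1 403. ] [ 535.  -269.3    0. ]
scene [918.9 244.  661.1]
tablet_green 0.84 [159.2 201.5] [ 572.3 -304.    10. ]
tablet_green 0.3 [284.9 196.1] [779.2 -80.2  10. ]
green_label 0.87 [133.8 203.2] [ 534.7 -335.3   40. ]
green_notch 0.57 [116.4 198.6] [ 525.  -354.9   72.5]
rack 0.95 [160.6 227.6] [ 530.4 -266.2    0. ]
pad 0.92 [306.2 405.2] [558.9 213.4   0. ]
pad 0.32 [160.2 229. ] [ 527.5 -264.8    0. ]
tablet_red 0.86 [157.5 228.5] [ 528.5 -263.9   10. ]
tablet_black 0.74 [156.2 255.9] [ 484.8 -222.2   10. ]
mallet 0.77 [280.  191.9] [775.8 -98.1   0. ]
blower 0.55 [182.5 364.9] [375.3  -4.1   0. ]
{'t': 1.0, 'joints': array([ 1.1,  0.5,  1.6,  0. ,  1.1, -0.1]), 'qvel': array([ 0.,  0., -0.,  0., -0., -0.]), 'tau': array([  0. , -61.2, -25.8,   0.1,   0. ,   0. ]), 'eef_pos': array([208.3, 589.3, 214.7]), 'tcp_rot': array([3.1, 0. , 2.8]), 'ft_force': array([1.1, 0.1, 0.3]), 'moment': array([ 0.,  0., -0.]), 'grip_force': 0.0, 'opening': 1.0004384465550566} -18.8
```

View pics/top0.png

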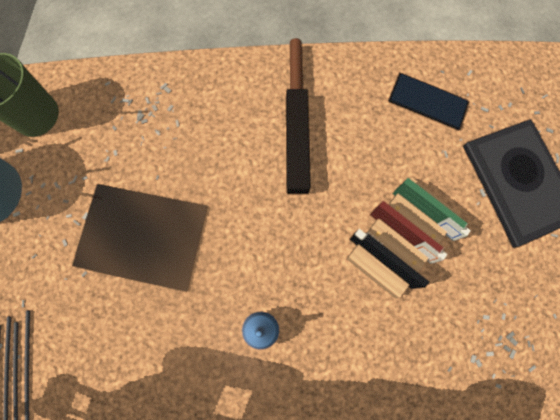

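View pics/scene0.png

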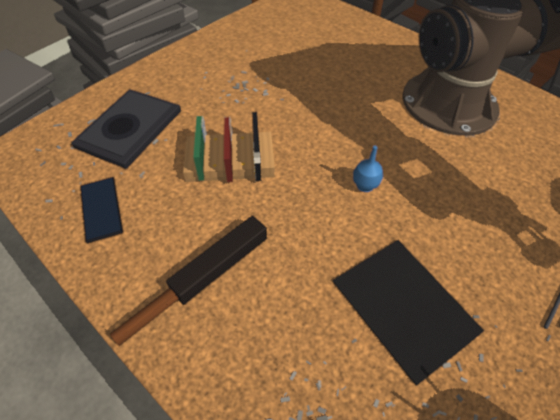

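The top view shows the green tablet in the far groove. Its plain end is at about (187,400) and its notched end at about (232,465), with the label facing the red tablet. The pad is at about (237,140). The scene view agrees. Since the tool can only point down, I'll stand the tablet on the pad, tip it onto its back between the fingers, and regrasp it across its height.

```bash
cat > fit.py <<'E'
from h import *
from scipy.optimize import minimize
from itertools import product
BX=[(-55,70,20,70),(-70,-55,20,55),(55,70,0,70),(-70,-55,0,55)]
def render(p,q):
    x,y,a=q; c,s=np.cos(a),np.sin(a); S=4
    m=np.zeros((420*S,560*S),np.uint8)
    for x0,x1,z0,z1 in BX:
        P=np.array([[x+c*i-s*j,y+s*i+c*j,10+k] for i,j,k in product((x0,x1),(-6,6),(z0,z1))])
        uv=(proj(p,P)[:,::-1]+.5)*S
        cv2.fillConvexPoly(m,cv2.convexHull(uv.astype(np.int32)),255)
    return cv2.resize(m,(560,420),interpolation=cv2.INTER_AREA)/255.
E
python3 - <<'E'
from fit import *
np.set_printoptions(precision=3,suppress=True)
V=[]
for cam in('top','scene'):
    p=eyes.read_camera(cam)
    M={n:eyes.cut_out('tablet_'+n,p)[0]['mask'] for n in('green','red','black')}
    V.append((p,M))
    pm=eyes.cut_out('pad',p)[0]['mask'].astype(np.uint8)
    W=np.array([at(p,(r,c),6)[:2] for r,c in np.argwhere(pm)],np.float32)
    print(cam,'pad',cv2.minAreaRect(W))
def cost(q,n,vs):
    t=0
    for p,M in vs:
        occ=np.zeros((420,560),bool)
        for k in M:
            if k!=n: occ|=M[k]
        r=render(p,q)*~occ; m=M[n]
        t+=1-np.minimum(r,m).sum()/np.maximum(r,m).sum()
    return t
for n,g in(('green',(567,-307,.75)),('red',(530,-264,.75)),('black',(487,-220,.75))):
    for vs in (V[:1],V[1:],V):
        o=minimize(cost,g,args=(n,vs),method='Nelder-Mead',options=dict(initial_simplex=np.array(g)+np.array([[0,0,0],[6,0,0],[0,6,0],[0,0,.06]])))
        print(n,o.x,o.fun)
E
```

```text
top pad ((557.6298828125, 211.931884765625), (222.422607421875, 160.95782470703125), 74.9468002319336)
scene pad ((558.748291015625, 213.9462890625), (219.16294860839844, 162.41957092285156), 75.35613250732422)
green [ 565.31  -308.83     0.828] 0.06581262927480747
green [ 565.815 -308.737    0.828] 0.08634377848320063
green [ 565.597 -308.742    0.825] 0.1558100099041284
red [ 530.   -264.      0.75] 1.0
red [ 526.176 -263.151    0.824] 0.09808913290188015
red [ 526.176 -263.151    0.824] 1.09808913290188
black [ 485.084 -219.697    0.826] 0.08617183813782092
black [ 483.844 -220.916    0.811] 0.12954171021630145
black [ 484.79  -220.245    0.816] 0.22415790211007924
```

```bash
cat > plan.py <<'E'
from h import *
from scipy.spatial.transform import Rotation as Ro
def plan(T,n,claw,s=None):
    """rows straight to T=(x,y,z,yaw) in n rows from pose s"""
    if s is None:
        st=env.state(); s=(*st['eef_pos'],st['tcp_rot'][2])
    s=np.array(s,float);T=np.array(T,float); d=(T-s); d[3]=(d[3]+np.pi)%(2*np.pi)-np.pi; a=s[3]; out=[]
    for i in range(n):
        R=Ro.from_euler('xyz',[np.pi,0,a]).as_matrix()
        t=np.round(R.T@d[:3]/n/60,2).tolist(); u=round(-np.rad2deg(d[3]/n)/5,2)
        out.append([t,u,claw]); a-=np.deg2rad(u*5)
    for k in range(0,n,10): print(str(out[k:k+10]).replace(' ',''))
E
python3 - <<'E'
from plan import *
y0=env.state()['tcp_rot'][2];y1=.825;ym=y0+(y1-y0)*14/24;print(env.state()['tcp_rot'])
plan((560,100,190,ym),14,0.16)
plan((572.4,-301.5,150,y1),10,0.16,(560,100,190,ym))
E
```

```text
[3.14144475e+00 1.11663328e-05 2.80183597e+00]
[[[-0.59,-0.41,0.03],np.float64(0.94),0.16],[[-0.62,-0.36,0.03],np.float64(0.94),0.16],[[-0.65,-0.31,0.03],np.float64(0.94),0.16],[[-0.67,-0.25,0.03],np.float64(0.94),0.16],[[-0.69,-0.2,0.03],np.float64(0.94),0.16],[[-0.7,-0.14,0.03],np.float64(0.94),0.16],[[-0.71,-0.08,0.03],np.float64(0.94),0.16],[[-0.72,-0.02,0.03],np.float64(0.94),0.16],[[-0.72,0.03,0.03],np.float64(0.94),0.16],[[-0.71,0.09,0.03],np.float64(0.94),0.16]]
[[[-0.7,0.15,0.03],np.float64(0.94),0.16],[[-0.69,0.21,0.03],np.float64(0.94),0.16],[[-0.67,0.26,0.03],np.float64(0.94),0.16],[[-0.64,0.32,0.03],np.float64(0.94),0.16]]
[[[-0.67,-0.03,0.07],np.float64(0.94),0.16],[[-0.67,0.02,0.07],np.float64(0.94),0.16],[[-0.66,0.08,0.07],np.float64(0.94),0.16],[[-0.66,0.13,0.07],np.float64(0.94),0.16],[[-0.64,0.19,0.07],np.float64(0.94),0.16],[[-0.63,0.24,0.07],np.float64(0.94),0.16],[[-0.6,0.29,0.07],np.float64(0.94),0.16],[[-0.58,0.34,0.07],np.float64(0.94),0.16],[[-0.55,0.38,0.07],np.float64(0.94),0.16],[[-0.52,0.43,0.07],np.float64(0.94),0.16]]
```

```bash
sed -i 's/u=round(-np.rad2deg/u=round(float(-np.rad2deg/; s|/n)/5,2)|/n)/5),2)|' plan.py
python3 -m inch '[[[-0.59,-0.41,0.03],0.94,0.16],[[-0.62,-0.36,0.03],0.94,0.16],[[-0.65,-0.31,0.03],0.94,0.16],[[-0.67,-0.25,0.03],0.94,0.16],[[-0.69,-0.2,0.03],0.94,0.16],[[-0.7,-0.14,0.03],0.94,0.16],[[-0.71,-0.08,0.03],0.94,0.16],[[-0.72,-0.02,0.03],0.94,0.16],[[-0.72,0.03,0.03],0.94,0.16],[[-0.71,0.09,0.03],0.94,0.16]]'
python3 -m inch '[[[-0.7,0.15,0.03],0.94,0.16],[[-0.69,0.21,0.03],0.94,0.16],[[-0.67,0.26,0.03],0.94,0.16],[[-0.64,0.32,0.03],0.94,0.16],[[-0.67,-0.03,0.07],0.94,0.16],[[-0.67,0.02,0.07],0.94,0.16],[[-0.66,0.08,0.07],0.94,0.16],[[-0.66,0.13,0.07],0.94,0.16],[[-0.64,0.19,0.07],0.94,0.16],[[-0.63,0.24,0.07],0.94,0.16]]'
python3 - <<'E'
from plan import *
plan((572.4,-301.5,130,.825),8,0.16)
E
```

```text
t: 2.75
eef_pos: [460.3, 238.5, 196.7]
tcp_rot: [3.141, -0.0, 1.979]
ft_force: [0.3, 1.1, 0.0]
opening: 0.42
grip_force: 0.0
t: 4.0
eef_pos: [568.7, -142.6, 164.2]
tcp_rot: [3.141, -0.0, 1.158]
ft_force: [-0.2, 0.2, 0.0]
opening: 0.42
grip_force: 0.0
[[[-0.3,0.14,0.07],0.48,0.16],[[-0.29,0.15,0.07],0.48,0.16],[[-0.29,0.16,0.07],0.48,0.16],[[-0.28,0.18,0.07],0.48,0.16],[[-0.27,0.19,0.07],0.48,0.16],[[-0.26,0.2,0.07],0.48,0.16],[[-0.26,0.21,0.07],0.48,0.16],[[-0.25,0.22,0.07],0.48,0.16]]
```

```bash
python3 -m inch '[[[-0.3,0.14,0.07],0.48,0.16],[[-0.29,0.15,0.07],0.48,0.16],[[-0.29,0.16,0.07],0.48,0.16],[[-0.28,0.18,0.07],0.48,0.16],[[-0.27,0.19,0.07],0.48,0.16],[[-0.26,0.2,0.07],0.48,0.16],[[-0.26,0.21,0.07],0.48,0.16],[[-0.25,0.22,0.07],0.48,0.16],[[0,0,0.2],0,0.16],[[0,0,0],0,0.16]]'
python3 - <<'E'
from fit import *
from plan import plan
s=env.state();print(s['eef_pos'],s['tcp_rot'][2])
plan((572.4,-301.5,46,.825),1,0.16)
p=eyes.read_camera('top')
im=p['pixels'].copy()
im[cv2.Canny((render(p,(565.6,-308.8,.825))*255).astype(np.uint8),100,200)>0]=(255,0,255)
cv2.imwrite('pics/t1.png',cv2.resize(im[120:320,330:530,::-1],None,fx=3,fy=3,interpolation=cv2.INTER_NEAREST))
E
```

```text
t: 5.25
eef_pos: [572.3, -299.4, 117.2]
tcp_rot: [-3.139, 0.0, 0.826]
ft_force: [-0.8, -0.5, 0.3]
opening: 0.42
grip_force: 0.0
[ 572.29129878 -299.42169032  117.21985934] 0.826318720429505
[[[-0.02,0.02,1.19],0.02,0.16]]
```

View pics/t1.png

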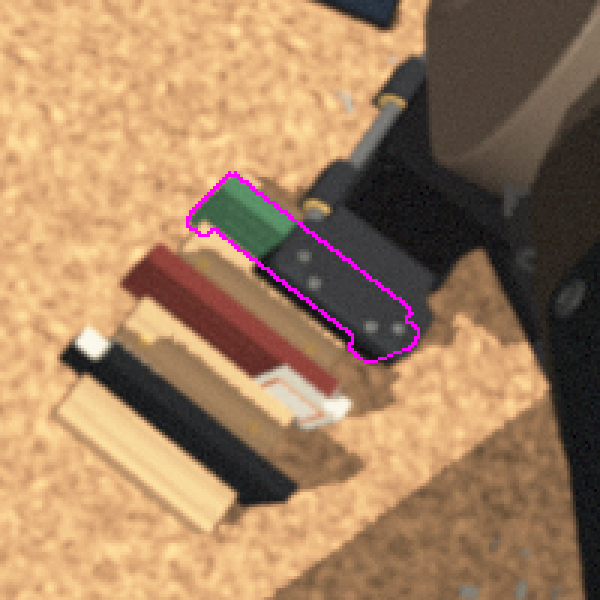

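The predicted outline (magenta) matches the green tablet and the gripper sits over its middle. Next I lower and grip.

```bash
python3 -m inch '[[[-0.02,0.02,0.3],0,0.16],[[0,0,0.3],0,0.16],[[0,0,0.3],0,0.16],[[0,0,0.28],0,0.16],[[0,0,0],0,0.16],[[0,0,0],0,0.6],[[0,0,0],0,1],[[0,0,0],0,1],[[0,0,0],0,1],[[0,0,0],0,1]]'
python3 - <<'E'
from plan import *
s=env.state();print(s['eef_pos'],s['tcp_rot'],s['ft_force'],s['moment'])
E
```

```text
t: 6.55
eef_pos: [573.1, -301.8, 48.3]
tcp_rot: [3.141, -0.0, 0.826]
ft_force: [0.3, 0.1, 4.4]
opening: 0.123
grip_force: 30.0
[ 573.08831026 -301.79935843   48.2753471 ] [ 3.14099962e+00 -2.04521929e-04  8.26015814e-01] [0.26271109 0.13748573 4.37063973] [ 0.03331859  0.26745884 -0.00615968]
```

```bash
python3 -m inch '[[[0,0,-0.3],0,1],[[0,0,-0.5],0,1],[[0,0,-0.7],0,1],[[0,0,-0.6],0,1],[[0,0,-0.3],0,1],[[0.2,0,0],0,1],[[0.2,0,0],0,1],[[0.2,0,0],0,1],[[0,0,0],0,1],[[0,0,0],0,1]]'
python3 - <<'E'
from plan import *
s=env.state();print(s['tcp_rot'])
plan((529.6,230.8,170,1.312),13,1)
E
```

```text
t: 7.8
eef_pos: [597.3, -275.1, 191.3]
tcp_rot: [-3.141, 0.0, 0.826]
ft_force: [0.6, -0.6, -2.4]
opening: 0.126
grip_force: 30.0
[-3.14083644e+00  2.02311320e-04  8.26442004e-01]
[[[0.42,-0.5,0.03],-0.43,1],[[0.44,-0.49,0.03],-0.43,1],[[0.45,-0.47,0.03],-0.43,1],[[0.47,-0.45,0.03],-0.43,1],[[0.49,-0.44,0.03],-0.43,1],[[0.5,-0.42,0.03],-0.43,1],[[0.52,-0.4,0.03],-0.43,1],[[0.53,-0.38,0.03],-0.43,1],[[0.55,-0.36,0.03],-0.43,1],[[0.56,-0.34,0.03],-0.43,1]]
[[[0.57,-0.31,0.03],-0.43,1],[[0.59,-0.29,0.03],-0.43,1],[[0.6,-0.27,0.03],-0.43,1]]
```

```bash
python3 -m inch '[[[0.42,-0.5,0.03],-0.43,1],[[0.44,-0.49,0.03],-0.43,1],[[0.45,-0.47,0.03],-0.43,1],[[0.47,-0.45,0.03],-0.43,1],[[0.49,-0.44,0.03],-0.43,1],[[0.5,-0.42,0.03],-0.43,1],[[0.52,-0.4,0.03],-0.43,1],[[0.53,-0.38,0.03],-0.43,1],[[0.55,-0.36,0.03],-0.43,1],[[0.56,-0.34,0.03],-0.43,1]]'
python3 -m inch '[[[0.57,-0.31,0.03],-0.43,1],[[0.59,-0.29,0.03],-0.43,1],[[0.6,-0.27,0.03],-0.43,1],[[0,0,0.3],0,1],[[0,0,0.6],0,1],[[0,0,0.5],0,1],[[0,0,0.3],0,1],[[0,0,0.1],0,1],[[0,0,0],0,1],[[0,0,0],0,1]]'
python3 - <<'E'
from plan import *
s=env.state();print(s['eef_pos'],s['tcp_rot'],s['ft_force'],s['moment'])
plan((529.6,230.8,44.5,1.312),3,1)
p=eyes.read_camera('scene');save(p,'s2')
E
```

```text
t: 9.05
eef_pos: [544.1, 114.7, 173.9]
tcp_rot: [3.141, -0.0, 1.202]
ft_force: [0.6, 0.5, -3.1]
opening: 0.125
grip_force: 30.0
t: 10.3
eef_pos: [529.7, 230.8, 61.3]
tcp_rot: [3.14, -0.001, 1.314]
ft_force: [0.5, 0.1, -3.3]
opening: 0.128
grip_force: 30.0
[529.73553986 230.84083819  61.31370337] [ 3.14038042e+00 -8.50797439e-04  1.31377659e+00] [ 0.49980578  0.14836201 -3.34489301] [-0.05130816  0.0693865  -0.07095049]
[[[-0.0,-0.0,0.09],0.01,1],[[-0.0,-0.0,0.09],0.01,1],[[-0.0,-0.0,0.09],0.01,1]]
```

View pics/s2.png

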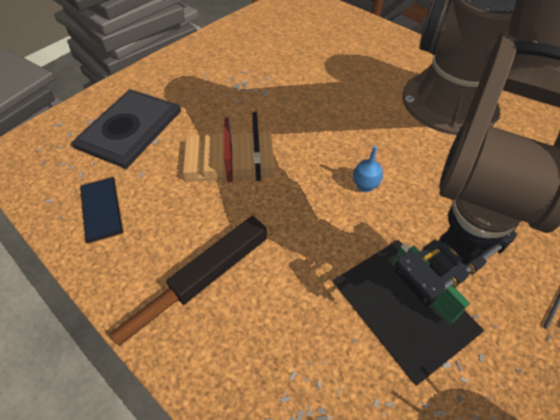

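The scene view shows the tablet held upright over the pad at about (445,290), and the rack's other two tablets haven't moved. I'll set it down on its edge.

```bash
python3 -m inch '[[[0,0,0.1],0,1],[[0,0,0.09],0,1],[[0,0,0.07],0,1],[[0,0,0.02],0,1],[[0,0,0.01],0,1],[[0,0,0],0,1],[[0,0,0],0,0.72],[[0,0,0],0,0.6],[[0,0,0],0,0.3],[[0,0,0],0,0]]'
python3 - <<'E'
from plan import *
s=env.state();print(s['eef_pos'],s['tcp_rot'],s['ft_force'],s['opening'])
for c in('top','scene'):
    p=eyes.read_camera(c)
    cr=p['pixels'][150:350,60:260] if c=='top' else p['pixels'][200:400,330:530]
    cv2.imwrite(f'pics/{c}3.png',cv2.resize(cr[:,:,::-1],None,fx=2.9,fy=2.9))
a,b=[cv2.imread(f'pics/{c}3.png') for c in('top','scene')]
cv2.imwrite('pics/b3.png',cv2.resize(np.hstack([a,b]),(800,400)))
E
```

```text
t: 11.6
eef_pos: [529.3, 230.8, 42.9]
tcp_rot: [-3.142, -0.0, 1.314]
ft_force: [-0.2, 0.8, 0.8]
opening: 0.352
grip_force: 0.0
[529.28968014 230.77526461  42.91160753] [-3.14151700e+00 -1.40187643e-05  1.31390000e+00] [-0.20574441  0.80090095  0.75975315] 0.35169692610856756
```

View pics/b3.png

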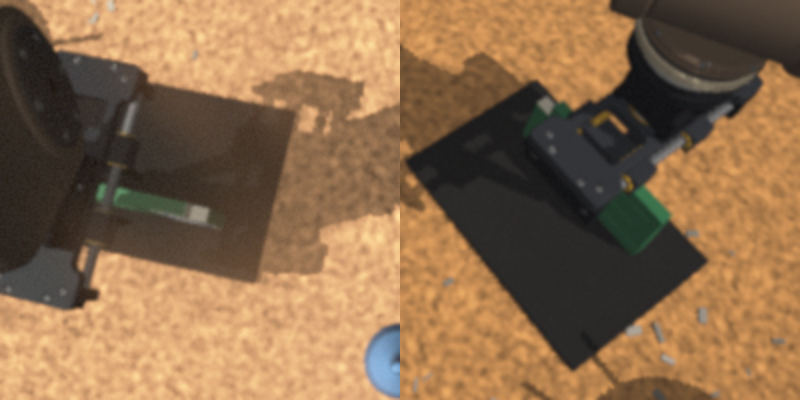

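The tablet stands upright on the pad, with the label end to the right in the top crop. I'll narrow the fingers, rise a little, and push its upper part so it leans onto the far finger.

```bash
python3 -m inch '[[[0,0,-0.1],0,0.3],[[0,0,-0.1],0,0.3],[[0,0.1,0],0,0.3],[[0,0.1,0],0,0.3],[[0,0.06,0],0,0.3],[[0,0.06,0],0,0.3],[[0,0.04,0],0,0.3],[[0,0.03,0],0,0.3],[[0,0,0],0,0.3],[[0,0,0],0,0.3]]'
cat > look.py <<'E'
from plan import *
import sys
s=env.state();print(s['eef_pos'],s['tcp_rot'][2],s['ft_force'],s['opening'],s['t'])
L=[]
for c in('top','scene'):
    p=eyes.read_camera(c)
    cr=p['pixels'][150:350,60:260] if c=='top' else p['pixels'][200:400,330:530]
    L.append(cv2.resize(cr[:,:,::-1],(400,400)))
cv2.imwrite(f'pics/{sys.argv[1]}.png',np.hstack(L))
E
python3 look.py b4
```

```text
t: 12.95
eef_pos: [551.9, 224.8, 55.1]
tcp_rot: [3.141, -0.0, 1.314]
ft_force: [0.0, 0.2, 0.7]
opening: 0.352
grip_force: 0.4
[551.9246413  224.83260138  55.09592735] 1.3139325969278266 [0.0089439  0.21199204 0.7003782 ] 0.3515222905986586 12.95
```

View pics/b4.png

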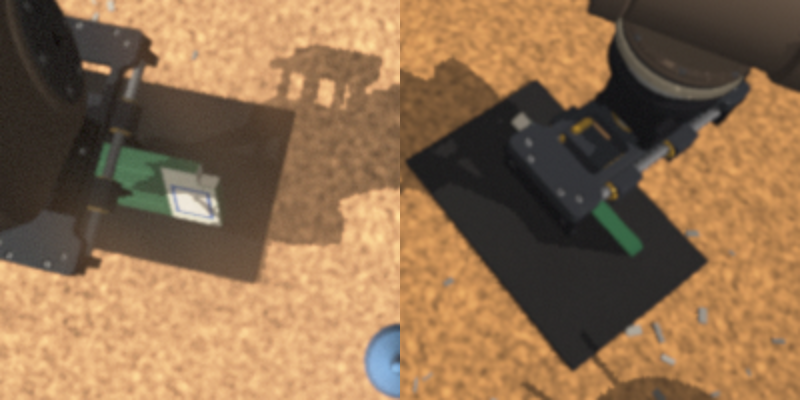

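The tablet leans on the far finger with the labelled face turning up; the label shows at about (193,203) in the left crop. I'll widen the fingers, shift back and lower them around it.

```bash
python3 -m inch '[[[0,-0.06,0],0,0.11],[[0,-0.06,0],0,-0.07],[[0,-0.06,0],0,-0.26],[[0,0,0],0,-0.26],[[0,0,0.15],0,-0.26],[[0,0,0.2],0,-0.26],[[0,0,0.2],0,-0.26],[[0,0,0.15],0,-0.26],[[0,0,0.06],0,-0.26],[[0,0,0],0,-0.26]]'
python3 look.py b5
```

```text
t: 14.3
eef_pos: [541.2, 227.5, 9.1]
tcp_rot: [-3.141, 0.0, 1.314]
ft_force: [1.4, -0.1, 0.4]
opening: 0.629
grip_force: 0.3
[541.15822065 227.52300932   9.05836837] 1.3138596709633348 [ 1.44619813 -0.12697232  0.44837317] 0.6293808845462882 14.3
```

View pics/b5.png

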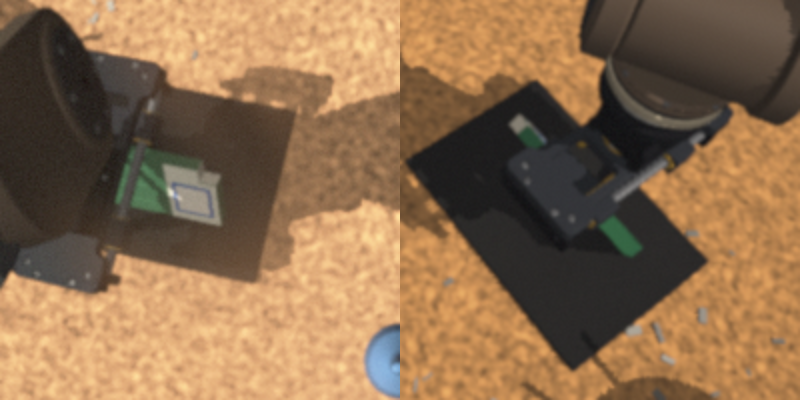

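It leans at about 40° from flat between the lowered fingers, untouched at the label. I'll open the fingers while following forward to lower it flat.

```bash
python3 -m inch '[[[0,0.05,0],0,-0.35],[[0,0.05,0],0,-0.44],[[0,0.05,0],0,-0.53],[[0,0.05,0],0,-0.62],[[0,0.05,0],0,-0.71],[[0,0.05,0],0,-0.8],[[0,0.04,0],0,-0.9],[[0,0.04,0],0,-1],[[0,0,0],0,-1],[[0,0,0],0,-1]]'
python3 look.py b6
```

```text
t: 15.65
eef_pos: [563.4, 221.8, 9.4]
tcp_rot: [-3.141, -0.0, 1.314]
ft_force: [0.3, -0.4, 0.5]
opening: 0.999
grip_force: 0.0
[563.38726687 221.79803128   9.42891314] 1.313902772306065 [ 0.2548402  -0.3767833   0.51747142] 0.9992913383550079 15.65
```

View pics/b6.png

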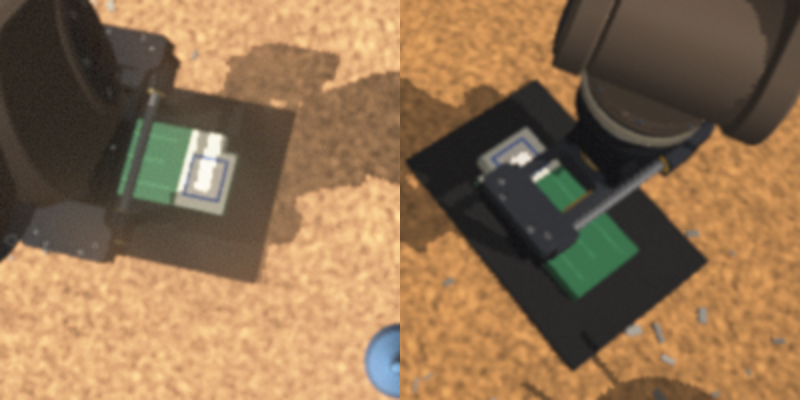

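The tablet lies flat on the pad with the label up, between the open fingers. A quick check of where the fingers stand along it, then I grip across its height.

Run:
```python
from plan import *
s=env.state();a=1.314
X=np.array([np.cos(a),np.sin(a)]);Y=np.array([np.sin(a),-np.cos(a)])
for c in('top','scene'):
    p=eyes.read_camera(c)
    for r in eyes.spot_point('green_label',p)[:1]:
        w=at(p,r['centre'],18)[:2]-s['eef_pos'][:2]
        print(c,r['score'],'tool at tablet x',-47.5-w@X,'tablet mid ahead of tool by',w@Y+5)
```

```text
top 0.88 tool at tablet x 10.81636441740799 tablet mid ahead of tool by 8.826675980813173
scene 0.72 tool at tablet x 6.664684190296043 tablet mid ahead of tool by 4.974556153665554
```

```bash
python3 -m inch '[[[0,0.06,0.01],0,-1],[[0,0.05,0.01],0,-1],[[0,0,0],0,-0.7],[[0,0,0],0,-0.55],[[0,0,0],0,-0.3],[[0,0,0],0,0.2],[[0,0,0],0,1],[[0,0,0],0,1],[[0,0,0],0,1],[[0,0,0],0,1]]'
```

```text
t: 17.2
eef_pos: [569.9, 220.1, 8.2]
tcp_rot: [-3.142, -0.0, 1.314]
ft_force: [-2.3, 0.3, 0.4]
opening: 0.738
grip_force: 30.0
```

```bash
python3 -m inch '[[[0,0,-0.1],0,1],[[0,0,-0.25],0,1],[[0,0,-0.4],0,1],[[0,0,-0.5],0,1],[[0,0,-0.5],0,1],[[0,0,-0.4],0,1],[[0,0,-0.25],0,1],[[0,0,-0.15],0,1],[[0,0,-0.05],0,1],[[0,0,0],0,1]]'
python3 -m inch '[[[0,0,0],0,1],[[0,0,0],0,1],[[0,0,0],0,1],[[0,0,0],0,1],[[0,0,0],0,1],[[0,0,0],0,1],[[0,0,0],0,1],[[0,0,0],0,1],[[0,0,0],0,1],[[0,0,0],0,1]]'
python3 - <<'E'
from plan import *
p=eyes.read_camera('scene');save(p,'s7')
E
```

```text
t: 18.45
eef_pos: [569.7, 220.0, 163.8]
tcp_rot: [-3.141, 0.0, 1.314]
ft_force: [0.3, 0.6, -3.5]
opening: 0.73
grip_force: 30.0
t: 19.7
eef_pos: [569.9, 220.1, 164.3]
tcp_rot: [3.142, -0.0, 1.314]
ft_force: [-0.1, -0.6, -3.9]
opening: 0.735
grip_force: 30.0
```

View pics/s7.png

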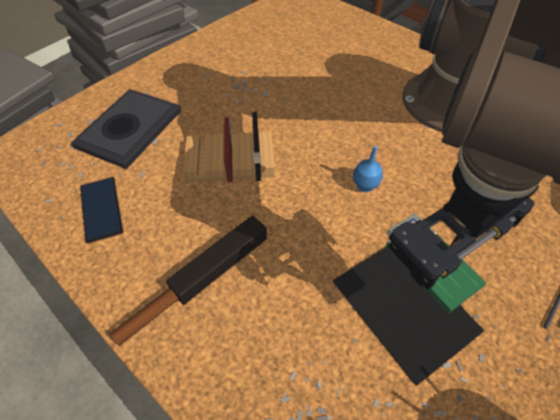

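The tablet is held flat, label up, about 150 mm above the pad, with its plain end at about (285,460). The rack, mallet and blower are where they were, so I'm handing in.

```bash
python3 -c "
from cell import env
print(env.job_done())"
```

```text
the job is handed in; nothing more can be done
None
```

The job is handed in at about 20 s: the green tablet is held steady and flat with its label face up, about 150 mm above the pad, gripped by its plain end, and the other tablets, mallet and blower look unmoved in the last picture.

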